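# Slide the butter board out until its handle overhangs the table edge

## Robot

A 6-joint arm with a two-finger parallel gripper is mounted at the origin on the work surface; the furniture and walls round the work are solid. World frame = base frame: x ahead of the robot, y to its left, z up, the work surface at z = 0. Lengths are in m, angles in degrees, forces in N, time in s.
With the tool pointing down it reaches from about 0.35 to 0.875 m from the base axis. Payload 4.2 kg.
Tool frame: the origin (TCP) lies on the front face of the gripper's body, between the roots of the fingers; the fingertips stand 70 mm ahead of it and the grasp point (between the pads) lies 51 mm ahead of it; z points along the fingers, y is the line along which they close (so a half turn about z gives the same grasp; the last joint's range is limited). The gripper opens to 87 mm and grips with 3 to 60 N. Pads are 19 mm wide; open, the fingers measure 117 mm over their backs; the gripper's body (75 mm by 190 mm) begins 51 mm behind the grasp point.
Start: joints at [-49.011, 22.042, 0.453, 0, -68.411, -14.817], TCP at [0.276, -0.561, 0.292] pointing down, gripper open.
Joint ranges: [-179.83, 179.83], [-69.29, 118.12], [-61.27, 80.66], [-181.25, 117.63], [-171.15, -9.14], [-177.46, 177.46]. Speed limits (degrees/s): [159.86, 159.86, 180, 180, 180, 180].

## Interface

Orientations are given as a 3x3 rotation matrix whose columns are the frame's x, y, z axes.
In Python, from station import r gives the robot as it stands.
- The arm moves only by the shell command python3 -m pendant 'ROWS' [OPENING]. ROWS is JSON, a list of rows, each a list of 2 entries, a list of its own where there are three numbers: the shift along the tool's x, y, z in mm, then the turn, a rotation vector about the tool's x, y, z in rad. A call has 1 to 10 rows; each row is the pose to reach, as a shift and turn from the pose commanded when the call began, along the tool's axes at that moment; what a row does not reach only later rows make up. A row lasts 1/10 s, in which the tool goes at most 50 mm and 8.59 degrees, less where a joint would pass 70% of its speed; a pose out of reach is approached as far as the arm can. A call with a gripper value outside its range is refused whole. OPENING is the opening, from 0 (shut) to 1 (fully open), set as the call begins (- or left out, the last holds). The fingers move at their own pace and stop on an object; the grip force is fixed at half the most. Time passes only in rows, so rows that repeat a pose let the fingers close. It gives the time, the measured TCP pose, the force, the opening and the grip force at its end, in the units of the state.
- r.sense(): the state, without advancing time (a new reading comes with each control period).
- r.capture(name): name is "scene" or "side" or "wrist"; returns a dict with "frame" (384x512x3 uint8, red, green, blue), "vertical_fov" (degrees; the focal length in pixels is half the picture's height over the tangent of half this angle, whatever the lens; pixels are square), "cx", "cy" (the principal point, pixels), "rvec" (rotation vector, rad) and "tvec" (3), from world to camera coordinates, as OpenCV has them. Camera axes: x right, y down, z forward; pixel columns grow to the right and rows downward; lengths in m; the calibration is good to about 2 mm. A picture is of the moment at which its call begins. There is no depth.
- r.finish_job(): hands the job in; it is judged then, once.
The state is a dict: "time_s": time; "joints": joint angles; "joint_velocities": joint speeds; "effort": joint torques, N m; "tcp_pos": TCP position; "ee_rot": TCP orientation; "wrist_force": force on the tool from outside, world axes, zero at the start; "moment": the same for the moment, N m; "gripper_width": opening from 0.0 (shut) to 1.0 (fully open); "gripper_force": force on a finger pad.
Only numpy, scipy, OpenCV 4.12 (cv2) and the standard library are available. Lean on these libraries where they do the work, as an engineer would, in place of code of your own. Each camera call takes 0.05 s, during which the arm holds its last target. There are 200 camera calls.

## Task

The butter board is to be carried out, but it lies too flat for a hand to get round its handle: with the fingertips, first push the round biscuit cutter that lies in front of the handle well out of the board's way, still on the table, then push the board toward the left-hand table edge until its shoulders, where the handle begins, are level with the edge to within a centimetre and the whole handle sticks straight out, square to the edge. Push only and lift nothing: the butter rides along on the board untouched, the board must not run into the cutter, and the mug and the other two cutters stay where they are.

Things in the scene. Friction and masses are not known exactly. Their poses are not given: they have to be found in the camera images.
- board: Wooden paddle board, 9 mm thick, flat and loose, about 0.4 kg. Blade 120 mm (x) by 160 mm (y), corners rounded at 20 mm; a handle about 30 mm wide and 90 mm long leaves the middle of its +y end. Origin: centre of the blade's underside; y along the handle toward its tip, z up: back end of the blade at y = -80 mm, shoulders at +80, handle tip at +170. It starts pointing roughly at the left-hand table edge.
- shoulder (a point): On the board's top face (9 mm up), on its centre line, where the handle leaves the blade; in line with both straight shoulders of the blade. Axes as the board's.
- handle_tip (a point): On the board's top face, at the free end of the handle, which has a hanging hole.
- table_edge (a point): A point on the left-hand edge of the table top, at table-top height. The edge is straight and runs along world x through this point (the table lies on the -y side, empty air on the +y side). Axes are the world's. The table's far edge is at world x = 0.63.
- butter: Block of butter, 72 mm (x) by 104 mm (y) by 40 mm high, 0.23 kg, lying loose on the middle of the blade, long side along the board, 13 mm or more of bare board round it. Origin: centre of its underside. It rides along by friction when the board is pushed gently.
- round_cutter: Plain round tin biscuit cutter, an open ring 57 mm in diameter and 24 mm high, 22 g, lying on the table 16 to 48 mm in front of the tip of the board's handle. Origin: centre of its underside.
- star_cutter: Star-shaped tin biscuit cutter, 61 x 58 x 24 mm, on the table to the right on the robot's side of the board; not to be moved. Origin: centre of its underside.
- heart_cutter: Heart-shaped tin biscuit cutter, 50 x 55 x 24 mm, on the table on the robot's side of the board; not to be moved. Origin: centre of its underside.
- mug: Dark enamel mug, 88 mm across the body and 80 mm high, its handle stands out 25 mm toward its -y, on the table behind the blade's back end, toward the far edge; not to be moved. Origin: centre of its underside, handle included.
Mind the look-alikes: they are no part of the job. Of the things that look like the butter, the larger one is meant.

How it is judged:
By the outcome, as a careful person would: the job done as asked, in the order asked, and still so for the second after the job is handed in, with the robot touching nothing.
It also fails if it takes over 67 s, if anything falls off the work surface, if the arm or the gripper's body presses on something with over 40 N, if the wrist force passes 120 N, or if a joint passes its speed limit or range.

## Working session

There is one attempt and no reset: what is moved stays moved. The work goes in short steps, Python scripts to look and compute and a shell command to move; the robot and the scene stay as the last step left them, time stands still between calls to the robot, and variables do not carry over. Pictures are saved under pics/ and viewed, at most 10 in all, crops included, and the job is handed in when it is done.

```bash
mkdir -p pics
cat > h.py <<'E'
import numpy as np, cv2
from station import r
def cap(n):
    d=r.capture(n); f=192/np.tan(np.radians(d["vertical_fov"])/2)
    K=np.array([[f,0,d["cx"]],[0,f,d["cy"]],[0,0,1]]); R=cv2.Rodrigues(np.array(d["rvec"],float))[0]; t=np.array(d["tvec"],float).reshape(3)
    return d["frame"],K,R,t
def ray(c,uv,z=0.):
    _,K,R,t=c; uv=np.atleast_2d(uv).astype(float); o=-R.T@t
    D=np.c_[uv,np.ones(len(uv))]@np.linalg.inv(K).T@R
    return o+D*((z-o[2])/D[:,2])[:,None]
def proj(c,P):
    _,K,R,t=c; q=(np.atleast_2d(P)@R.T+t)@K.T; return q[:,:2]/q[:,2:]
def save(c,n): cv2.imwrite("pics/"+n,c[0][:,:,::-1])
E
python3 - <<'E'
from h import *
a,b,w=cap("scene"),cap("side"),cap("wrist")
im=np.hstack([a[0],b[0]]); im=cv2.resize(im,(800,300)); 
save(a,"scene0.png"); save(b,"side0.png"); cv2.imwrite("pics/w0.png",w[0][:,:,::-1])
for c in(a,b,w): print(-c[2].T@c[3], c[2][2])
s=r.sense(); print(s)
E
```

```text
[-0.06274526 -1.03979923  0.62001817] [ 0.4380401   0.76170042 -0.47742365]
[0.09377466 0.78413799 0.54586392] [ 0.30709982 -0.83376305 -0.45883426]
[ 0.20809038 -0.5950616   0.38318558] [ 0.24668488  0.12362126 -0.96117863]
{'time_s': 0.15, 'joints': array([-4.90100340e+01,  2.20814870e+01,  3.97035082e-01, -1.91911116e-02,
       -6.84106881e+01, -1.48185544e+01]), 'joint_velocities': array([-0.10042183, -0.1368504 ,  0.17467947,  0.12466326, -0.00108921,
        0.12468847]), 'effort': array([ 1.74153165e-04, -3.91052985e+01,  1.87586957e+01,  4.22235265e+00,
        1.23776009e-02, -1.35624609e-04]), 'tcp_pos': array([ 0.27554728, -0.56060532,  0.29140044]), 'ee_rot': array([[-8.97532965e-01, -4.40946536e-01, -8.54067274e-04],
       [-4.40947346e-01,  8.97531790e-01,  1.45766363e-03],
       [ 1.23800799e-04,  1.68489986e-03, -9.99998573e-01]]), 'wrist_force': array([-0.38281541, -0.47713998,  0.42753852]), 'moment': array([ 0.0895134 , -0.00564683, -0.02088353]), 'gripper_force': 0.0, 'gripper_width': 0.9973158084138293}
```

View pics/scene0.png

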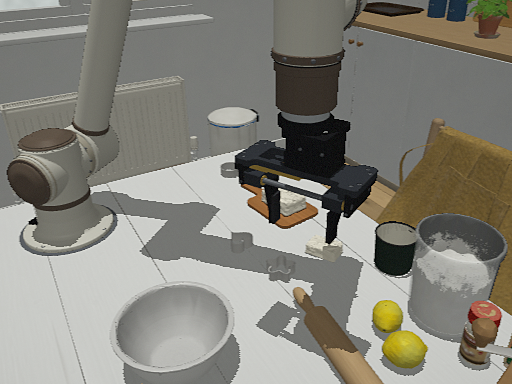

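View pics/side0.png

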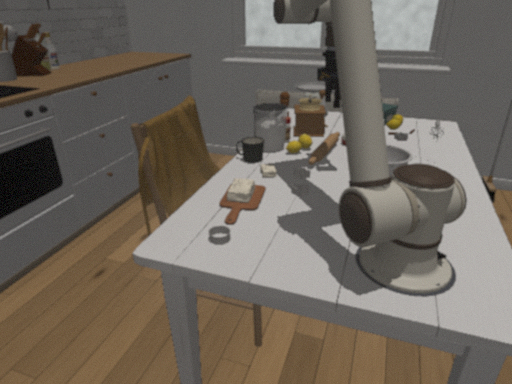

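Scene: the board is at (283,208), the round cutter at (230,170), the heart at (241,240), the star at (281,267), the mug at (395,248) and the small look-alike butter at (323,247). Side: board (243,198), handle tip (232,218), round cutter (219,235), mug (253,150). The left table edge runs from (140,258) to about (490,335).

```bash
cat >> h.py <<'E'
def boardmask(c):
    h=cv2.cvtColor(c[0],cv2.COLOR_RGB2HSV); return cv2.inRange(h,(3,110,50),(17,255,255))
E
python3 - <<'E'
from h import *
a,b=cap("scene"),cap("side")
m=boardmask(b); m[:170]=0; m[230:]=0; m[:,:205]=0; m[:,280:]=0
cs,_=cv2.findContours(m,0,2); k=max(cs,key=cv2.contourArea); print(cv2.contourArea(k))
hull=cv2.approxPolyDP(k,1.2,True)[:,0]; print(np.c_[hull,ray(b,hull,.009)[:,:2].round(4)])
# approx positions
for n,c,p,z in[("round side top centre",b,(219,231),.024),("round side bottom",b,(219,239),0),("round scene",a,(230,166),.024),("heart",a,(241,237),.024),("star",a,(281,263),.024),("mug side",b,(253,160),0),("mug scene",a,(395,228),.08),("small butter side",b,(268,173),0),("small butter",a,(323,250),.0),
 ("edgeL",b,(140,258),0),("edgeM",b,(300,289),0)]: print(n,ray(c,p,z).round(3))
g=cv2.resize(b[0][140:300,130:310],None,fx=4,fy=3.75,interpolation=cv2.INTER_CUBIC)[:600,:800]; cv2.imwrite("pics/s1.png",g[:,:,::-1])
E
```

```text
411.5
[[ 2.640e+02  1.880e+02  4.252e-01 -2.502e-01]
 [ 2.560e+02  1.860e+02  4.544e-01 -2.557e-01]
 [ 2.520e+02  1.980e+02  4.385e-01 -1.722e-01]
 [ 2.480e+02  2.030e+02  4.390e-01 -1.381e-01]
 [ 2.280e+02  2.020e+02  4.982e-01 -1.242e-01]
 [ 2.250e+02  2.000e+02  5.118e-01 -1.330e-01]
 [ 2.250e+02  1.960e+02  5.223e-01 -1.573e-01]
 [ 2.210e+02  2.010e+02  5.207e-01 -1.231e-01]
 [ 2.210e+02  2.040e+02  5.130e-01 -1.058e-01]
 [ 2.320e+02  2.070e+02  4.750e-01 -9.960e-02]
 [ 2.320e+02  2.110e+02  4.660e-01 -7.780e-02]
 [ 2.260e+02  2.200e+02  4.626e-01 -2.600e-02]
 [ 2.270e+02  2.220e+02  4.559e-01 -1.720e-02]
 [ 2.340e+02  2.210e+02  4.397e-01 -2.840e-02]
 [ 2.370e+02  2.120e+02  4.502e-01 -7.710e-02]
 [ 2.410e+02  2.070e+02  4.500e-01 -1.083e-01]
 [ 2.560e+02  2.070e+02  4.084e-01 -1.228e-01]]
round side top centre [[0.448 0.053 0.024]]
round side bottom [[0.449 0.054 0.   ]]
round scene [[0.449 0.041 0.024]]
heart [[ 0.313 -0.282  0.024]]
star [[ 0.34  -0.403  0.024]]
mug side [[ 0.547 -0.486  0.   ]]
mug scene [[ 0.559 -0.487  0.08 ]]
small butter side [[ 0.455 -0.387  0.   ]]
small butter [[ 0.458 -0.387  0.   ]]
edgeL [[0.595 0.191 0.   ]]
edgeM [[0.208 0.169 0.   ]]
```

View pics/s1.png

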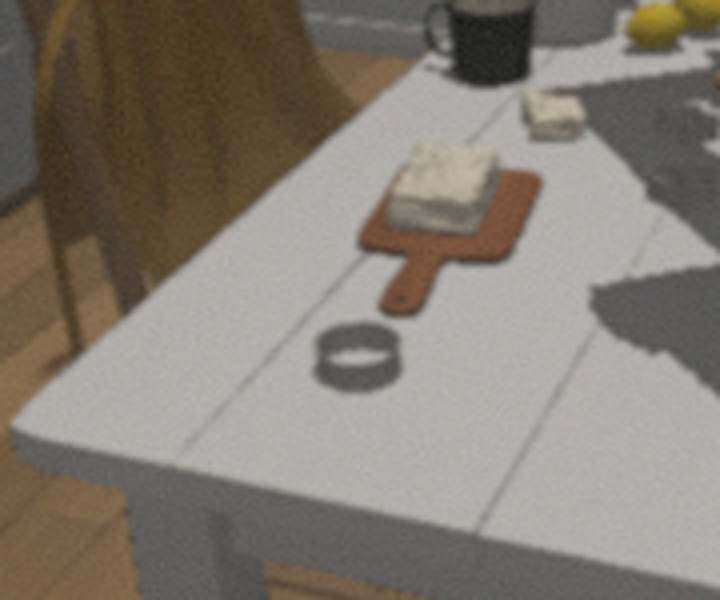

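The crop shows the board with its handle toward the edge, the hanging hole at crop (402,298), and the round cutter at crop (358,357), straight ahead of the handle. The corner of the table top is at crop (12,432). I'm moving above the far side of the cutter to measure from close by.

```bash
python3 -m pendant '[[[-20,17,3],[0,0,0.1]],[[-52,45,9],[0,0,0.2]],[[-88,77,16],[0,0,0.3]],[[-124,108,23],[0,0,0.4]],[[-160,140,30],[0,0,0.457]],[[-196,171,36],[0,0,0.457]],[[-232,203,43],[0,0,0.457]],[[-268,234,50],[0,0,0.457]],[[-295,258,55],[0,0,0.457]],[[-320,280,60],[0,0,0.457]]]' 0.35
python3 -m pendant '[[[-15,35,5],[0,0,0]],[[-31,75,10],[0,0,0]],[[-48,115,15],[0,0,0]],[[-64,154,21],[0,0,0]],[[-78,187,26],[0,0,0]],[[-86,207,29],[0,0,0]],[[-90,216,30],[0,0,0]],[[-90,216,30],[0,0,0]]]'
python3 - <<'E'
from h import *
s=r.sense(); print(s['tcp_pos'],s['ee_rot'].round(3))
a,b,w=cap("scene"),cap("side"),cap("wrist")
print(-w[2].T@w[3],w[2][2])
cv2.imwrite("pics/w2.png",w[0][:,:,::-1]); save(a,"a2.png")
# table edge from side: brightness drop going down columns
g=cv2.GaussianBlur(cv2.cvtColor(b[0],cv2.COLOR_RGB2GRAY),(3,3),0).astype(float)
pts=[]
for u in range(150,300,5):
    v0=255+(u-133)*.23; vs=np.arange(int(v0)-8,int(v0)+9); d=g[vs,u]-g[vs+2,u]; pts.append((u,vs[d.argmax()]+1))
P=ray(b,pts,0); print(P[::3,:2].round(3), np.median(P[:,1]))
E
```

```text
time_s: 1.25
tcp_pos: [0.4398, -0.1666, 0.2322]
ee_rot: [[-1.0, -0.001, 0.001], [-0.001, 1.0, 0.0], [-0.001, 0.0, -1.0]]
wrist_force: [-0.1, -1.0, -0.4]
gripper_width: 0.355
gripper_force: 0.0
time_s: 2.05
tcp_pos: [0.5296, 0.0482, 0.202]
ee_rot: [[-1.0, -0.001, -0.0], [-0.001, 1.0, -0.0], [0.0, -0.0, -1.0]]
wrist_force: [-0.3, -0.4, 0.5]
gripper_width: 0.347
gripper_force: 0.0
[0.52963417 0.04820012 0.20197493] [[-1.    -0.001 -0.   ]
 [-0.001  1.    -0.   ]
 [ 0.    -0.    -1.   ]]
[0.45377899 0.0459087  0.29420898] [ 2.75374930e-01 -5.59315176e-05 -9.61336905e-01]
[[0.57  0.186]
 [0.516 0.207]
 [0.498 0.169]
 [0.444 0.197]
 [0.401 0.207]
 [0.374 0.187]
 [0.339 0.185]
 [0.303 0.186]
 [0.27  0.185]
 [0.236 0.186]] 0.18543109539368974
```

View pics/w2.png

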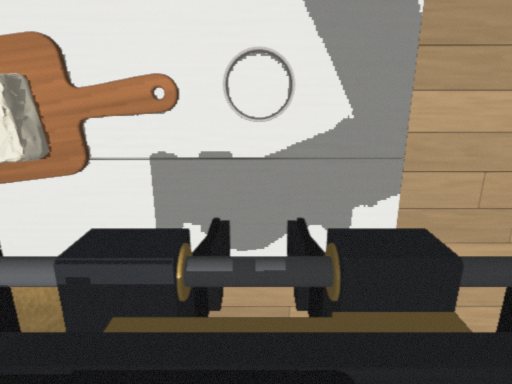

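The wrist view shows the cutter ring at (259,84), the handle tip at (179,94), the board's left part and the table edge from (418,0) to (397,230). It gives clean positions for all of these.

Run:
```python
from h import *
w=cap("wrist")
print("cutter",ray(w,[(259,84)],.012), ray(w,[(224,84),(295,84),(259,47),(259,122)],.02)[:,:2].round(4))
g=cv2.cvtColor(w[0],cv2.COLOR_RGB2HSV)[:,:,1].astype(float)
pts=[]
for v in range(5,220,8):
    d=g[v,382:425]-g[v,380:423]; pts.append((381+np.argmax(d),v))
P=ray(w,pts,0); print("edge",P[::4,:2].round(4),np.median(P[:,1]))
m=boardmask(w); m[220:]=0; cs,_=cv2.findContours(m,0,2); k=max(cs,key=cv2.contourArea)
hull=cv2.approxPolyDP(k,2,True)[:,0]; print(np.c_[hull,ray(w,hull,.009)[:,:2].round(4)])
```

```text
cutter [[0.44870065 0.04646009 0.012     ]] [[0.4488 0.0185]
 [0.4489 0.0752]
 [0.4214 0.0464]
 [0.4787 0.0464]]
edge [[0.3878 0.1785]
 [0.4115 0.1785]
 [0.4365 0.1784]
 [0.4627 0.1784]
 [0.4903 0.1783]
 [0.5195 0.1783]
 [0.5503 0.1792]] 0.17839778627881742
[[ 0.000e+00  1.820e+02  5.328e-01 -1.867e-01]
 [ 6.900e+01  1.740e+02  5.255e-01 -1.234e-01]
 [ 8.000e+01  1.700e+02  5.218e-01 -1.130e-01]
 [ 8.800e+01  1.580e+02  5.109e-01 -1.043e-01]
 [ 8.100e+01  1.290e+02  4.856e-01 -1.067e-01]
 [ 8.400e+01  1.190e+02  4.771e-01 -1.029e-01]
 [ 9.000e+01  1.160e+02  4.746e-01 -9.740e-02]
 [ 1.690e+02  1.090e+02  4.688e-01 -2.970e-02]
 [ 1.770e+02  9.800e+01  4.598e-01 -2.230e-02]
 [ 1.740e+02  8.300e+01  4.478e-01 -2.400e-02]
 [ 1.640e+02  7.500e+01  4.415e-01 -3.180e-02]
 [ 1.530e+02  7.400e+01  4.407e-01 -4.080e-02]
 [ 7.600e+01  8.800e+01  4.517e-01 -1.058e-01]
 [ 6.900e+01  8.200e+01  4.469e-01 -1.109e-01]
 [ 6.000e+01  5.000e+01  4.223e-01 -1.142e-01]
 [ 4.900e+01  3.800e+01  4.133e-01 -1.215e-01]
 [ 3.300e+01  3.200e+01  4.089e-01 -1.335e-01]
 [ 0.000e+00  3.600e+01  4.118e-01 -1.604e-01]
 [ 0.000e+00  7.200e+01  4.390e-01 -1.663e-01]
 [ 1.800e+01  7.200e+01  4.391e-01 -1.515e-01]
 [ 2.700e+01  7.800e+01  4.438e-01 -1.451e-01]
 [ 5.000e+01  1.480e+02  5.020e-01 -1.363e-01]
 [ 4.400e+01  1.580e+02  5.109e-01 -1.431e-01]
 [ 3.600e+01  1.610e+02  5.136e-01 -1.507e-01]
 [ 0.000e+00  1.640e+02  5.163e-01 -1.831e-01]]
```

```bash
python3 -m pendant '[[[0,-1,20],[0,0,0]],[[0,-2,50],[0,0,0]],[[0,-2,80],[0,0,0]],[[0,-2,105],[0,0,0]],[[0,-2,120],[0,0,0]],[[0,-2,126],[0,0,0]],[[0,-2,126],[0,0,0]],[[8,-2,126],[0,0,0]],[[18,-2,126],[0,0,0]],[[26,-2,126],[0,0,0]]]'
python3 -m pendant '[[[5,0,0],[0,0,0]],[[11,0,0],[0,0,0]],[[19,0,0],[0,0,0]],[[28,0,0],[0,0,0]],[[38,0,0],[0,0,0]],[[48,0,0],[0,0,0]],[[58,0,0],[0,0,0]],[[68,0,0],[0,0,0]],[[78,0,0],[0,0,0]],[[88,0,0],[0,0,0]]]'
python3 -m pendant '[[[10,0,0],[0,0,0]],[[20,0,0],[0,0,0]],[[30,0,0],[0,0,0]],[[39,0,0],[0,0,0]],[[47,0,0],[0,0,0]],[[54,0,0],[0,0,0]],[[59,0,0],[0,0,0]],[[62,0,0],[0,0,0]],[[64,0,0],[0,0,0]],[[64,0,0],[0,0,0]]]'
python3 - <<'E'
from h import *
b=cap("side"); save(b,"b3.png")
g=cv2.resize(b[0][130:290,130:330],None,fx=4,fy=3.75); cv2.imwrite("pics/b3.png",g[:,:,::-1])
E
```

```text
time_s: 3.25
tcp_pos: [0.5024, 0.0455, 0.077]
ee_rot: [[-1.0, 0.0, 0.001], [0.0, 1.0, 0.0], [-0.001, 0.0, -1.0]]
wrist_force: [-0.3, 0.4, -0.1]
gripper_width: 0.348
gripper_force: 0.0
time_s: 4.25
tcp_pos: [0.4146, 0.0455, 0.0763]
ee_rot: [[-1.0, 0.0, -0.0], [0.0, 1.0, 0.0], [0.0, 0.0, -1.0]]
wrist_force: [0.4, 0.2, -0.0]
gripper_width: 0.351
gripper_force: 0.1
time_s: 5.25
tcp_pos: [0.3513, 0.0456, 0.0763]
ee_rot: [[-1.0, 0.0, -0.0], [0.0, 1.0, -0.0], [0.0, -0.0, -1.0]]
wrist_force: [0.4, 0.3, 0.4]
gripper_width: 0.35
gripper_force: 0.0
```

View pics/b3.png

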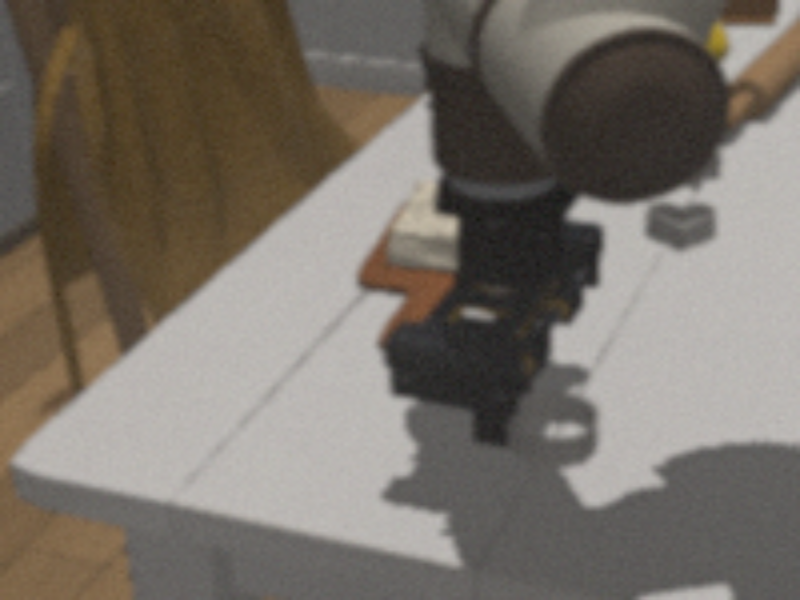

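The cutter has been pushed in clear of the corridor, and the ring is at crop (570,430). Next I back off, rise and go behind the blade.

```bash
python3 -m pendant '[[[-5,0,0],[0,0,0]],[[-12,0,-4],[0,0,0]],[[-14,0,-30],[0,0,0]],[[-20,-10,-70],[0,0,0]],[[-40,-35,-105],[0,0,0]],[[-60,-70,-120],[0,0,0]],[[-75,-110,-124],[0,0,0]]]'
python3 -m pendant '[[[-7,-28,0],[0,0,-0.14]],[[-14,-56,0],[0,0,-0.28]],[[-21,-84,0],[0,0,-0.42]],[[-28,-112,0],[0,0,-0.56]],[[-35,-140,0],[0,0,-0.7]],[[-42,-168,0],[0,0,-0.84]],[[-48,-193,0],[0,0,-0.98]],[[-54,-215,0],[0,0,-1.12]],[[-58,-232,0],[0,0,-1.26]],[[-60,-241,0],[0,0,-1.4]]]' 0.57
python3 -m pendant '[[[0,0,0],[0,0,-0.14]],[[0,0,0],[0,0,-0.282]],[[0,0,0],[0,0,-0.282]]]'
python3 - <<'E'
from h import *
a,b,w=cap("scene"),cap("side"),cap("wrist")
im=np.hstack([a[0][150:330,180:380],w[0][150:330,100:500]]);im=np.hstack([cv2.resize(a[0][150:300,200:400],(400,300)),cv2.resize(w[0],(400,300))])
cv2.imwrite("pics/c4.png",im[:,:,::-1])
for P in [(.482,-.270,.009),(.422,-.277,.009),(.542,-.263,.009)]: print(proj(a,P),(proj(a,P)-[200,150])*2,proj(w,P))
c=ray(b,[(271.5,238)],.024);print(c)
E
```

```text
time_s: 6.0
tcp_pos: [0.4295, -0.0654, 0.2036]
ee_rot: [[-1.0, -0.002, 0.008], [-0.002, 1.0, 0.001], [-0.008, 0.001, -1.0]]
wrist_force: [-0.4, 1.5, -0.2]
gripper_width: 0.349
gripper_force: 0.0
time_s: 7.0
tcp_pos: [0.4867, -0.3076, 0.2002]
ee_rot: [[-0.166, -0.986, -0.0], [-0.986, 0.166, -0.0], [0.0, 0.0, -1.0]]
wrist_force: [0.4, 0.3, 0.9]
gripper_width: 0.567
gripper_force: 0.0
time_s: 7.3
tcp_pos: [0.4865, -0.3062, 0.2003]
ee_rot: [[0.11, -0.994, -0.0], [-0.994, -0.11, -0.0], [0.0, 0.0, -1.0]]
wrist_force: [0.5, -0.3, -0.7]
gripper_width: 0.573
gripper_force: 0.0
[[301.75603386 218.33175437]] [[203.51206773 136.66350875]] [[258.88522965 217.39399103]]
[[281.92052905 227.14489923]] [[163.8410581  154.28979845]] [[324.40903785 216.90157512]]
[[320.49934539 210.00388367]] [[240.99869077 120.00776734]] [[193.41931732 217.88597185]]
[[0.31172704 0.03863461 0.024     ]]
```

View pics/c4.png

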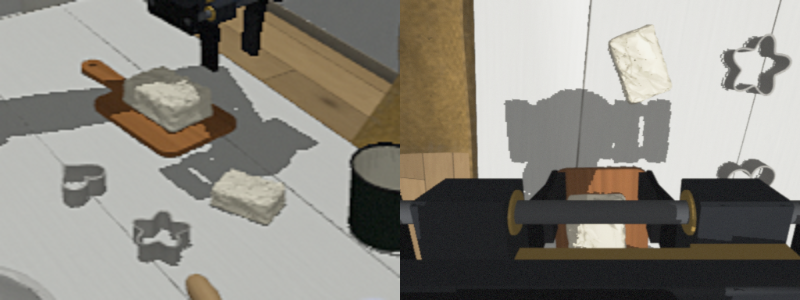

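The overhead view agrees with my estimate: the back edge is at row ≈215 against 217 predicted, and centred at column ≈256 against 259. The fingers have free table behind the blade. I'm lowering and making contact gently.

```bash
python3 -m pendant '[[[0,0,20],[0,0,0]],[[0,0,48],[0,0,0]],[[0,0,76],[0,0,0]],[[0,0,100],[0,0,0]],[[0,0,117],[0,0,0]],[[0,0,125],[0,0,0]],[[0,0,127],[0,0,0]],[[-5,0,127],[0,0,0]],[[-11,0,127],[0,0,0]],[[-16,0,127],[0,0,0]]]'
python3 -m pendant '[[[-2,0,0],[0,0,0]],[[-4,0,0],[0,0,0]],[[-6,0,0],[0,0,0]],[[-8,0,0],[0,0,0]],[[-10,0,0],[0,0,0]],[[-12,0,0],[0,0,0]],[[-14,0,0],[0,0,0]],[[-16,0,0],[0,0,0]],[[-18,0,0],[0,0,0]],[[-20,0,0],[0,0,0]]]'
python3 -m pendant '[[[-2,0,0],[0,0,0.001]],[[-5,0,0],[0,0,0.002]],[[-8,0,0],[0,0,0.003]],[[-11,0,0],[0,0,0.004]],[[-14,0,0],[0,0,0.0055]],[[-17,0,0],[0,0,0.0065]],[[-20,0,0],[0,0,0.008]],[[-23,-0.1,0],[0,0,0.009]],[[-26,-0.1,0],[0,0,0.01]],[[-29,-0.2,0],[0,0,0.011]]]'
python3 - <<'E'
from h import *
b=cap("side")
g=cv2.resize(b[0][130:290,130:330],None,fx=4,fy=3.75); cv2.imwrite("pics/d5.png",g[:,:,::-1])
E
```

```text
time_s: 8.45
tcp_pos: [0.4849, -0.2891, 0.0742]
ee_rot: [[0.111, -0.994, 0.002], [-0.994, -0.111, -0.0], [0.001, -0.002, -1.0]]
wrist_force: [-0.3, -0.1, 1.0]
gripper_width: 0.57
gripper_force: 0.0
time_s: 9.45
tcp_pos: [0.4826, -0.2696, 0.0733]
ee_rot: [[0.111, -0.994, 0.001], [-0.994, -0.111, -0.0], [0.0, -0.001, -1.0]]
wrist_force: [0.3, -4.3, 0.1]
gripper_width: 0.569
gripper_force: 1.8
time_s: 10.45
tcp_pos: [0.4793, -0.2406, 0.0733]
ee_rot: [[0.1, -0.995, 0.0], [-0.995, -0.1, -0.0], [0.0, -0.0, -1.0]]
wrist_force: [0.3, -3.7, 1.7]
gripper_width: 0.573
gripper_force: 2.1
```

View pics/d5.png

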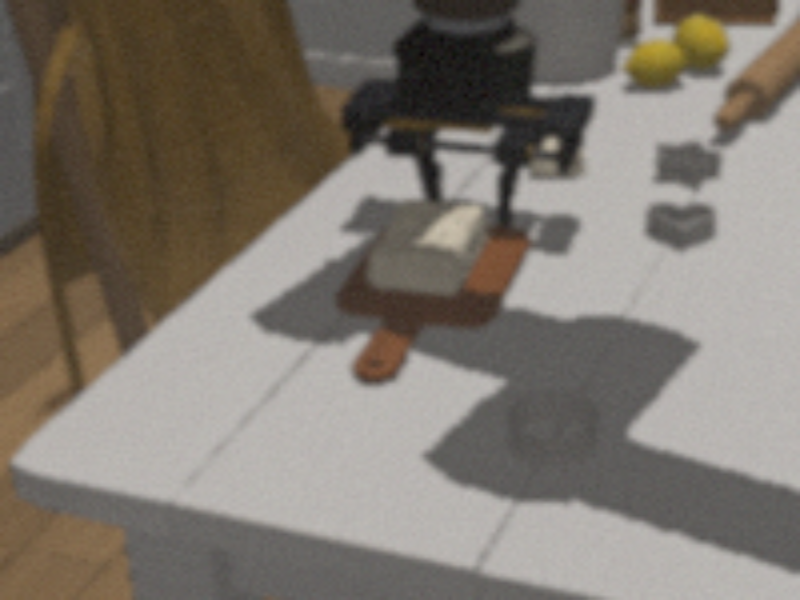

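The board and butter ride well with even contact. The cutter is well aside at crop (553,428). I'm continuing along a gentle arc.

```bash
python3 -m pendant '[[[-4,0,0],[0,0,0.002]],[[-9,0,0],[0,0,0.004]],[[-14,0,0],[0,0,0.006]],[[-19,-0.1,0],[0,0,0.008]],[[-24,-0.1,0],[0,0,0.01]],[[-29,-0.2,0],[0,0,0.012]],[[-34,-0.2,0],[0,0,0.014]],[[-39,-0.3,0],[0,0,0.016]],[[-44,-0.4,0],[0,0,0.018]],[[-49,-0.5,0],[0,0,0.02]]]'
python3 -m pendant '[[[-5,0,0],[0,0,0.002]],[[-10,0,0],[0,0,0.004]],[[-15,0,0],[0,0,0.006]],[[-20,-0.1,0],[0,0,0.008]],[[-25,-0.1,0],[0,0,0.01]],[[-30,-0.2,0],[0,0,0.012]],[[-35,-0.2,0],[0,0,0.014]],[[-40,-0.3,0],[0,0,0.016]],[[-45,-0.4,0],[0,0,0.018]],[[-50,-0.5,0],[0,0,0.02]]]'
python3 -m pendant '[[[-5,0,0],[0,0,0.002]],[[-10,0,0],[0,0,0.004]],[[-15,0,0],[0,0,0.006]],[[-20,-0.1,0],[0,0,0.008]],[[-25,-0.1,0],[0,0,0.01]],[[-30,-0.2,0],[0,0,0.012]],[[-35,-0.2,0],[0,0,0.014]],[[-40,-0.3,0],[0,0,0.016]],[[-45,-0.4,0],[0,0,0.018]],[[-50,-0.5,0],[0,0,0.02]]]'
python3 -m pendant '[[[-5,0,0],[0,0,0.002]],[[-10,0,0],[0,0,0.004]],[[-15,0,0],[0,0,0.006]],[[-20,-0.1,0],[0,0,0.008]],[[-24,-0.1,0],[0,0,0.01]],[[-28,-0.2,0],[0,0,0.012]],[[-31,-0.2,0],[0,0,0.014]],[[-33,-0.3,0],[0,0,0.016]],[[-34,-0.4,0],[0,0,0.018]],[[-34,-0.4,0],[0,0,0.018]]]'
python3 - <<'E'
from h import *
a,b=cap("scene"),cap("side")
g=cv2.resize(b[0][130:290,130:330],None,fx=4,fy=3.75); cv2.imwrite("pics/e6.png",g[:,:,::-1])
m=boardmask(b); m[:180]=0;m[295:]=0; m[:,:190]=0; m[:,300:]=0
cs,_=cv2.findContours(m,0,2); k=max(cs,key=cv2.contourArea)
hull=cv2.approxPolyDP(k,1.2,True)[:,0]; print(np.c_[hull,ray(b,hull,.009)[:,:2].round(4)])
E
```

```text
time_s: 11.5
tcp_pos: [0.4749, -0.1916, 0.0733]
ee_rot: [[0.08, -0.997, -0.0], [-0.997, -0.08, 0.0], [-0.0, 0.0, -1.0]]
wrist_force: [-1.0, -4.4, 1.3]
gripper_width: 0.569
gripper_force: 2.4
time_s: 12.5
tcp_pos: [0.4712, -0.1418, 0.0732]
ee_rot: [[0.06, -0.998, -0.0], [-0.998, -0.06, -0.0], [-0.0, 0.0, -1.0]]
wrist_force: [0.7, -4.7, 2.1]
gripper_width: 0.573
gripper_force: 2.6
time_s: 13.5
tcp_pos: [0.4683, -0.092, 0.0732]
ee_rot: [[0.04, -0.999, -0.001], [-0.999, -0.04, -0.0], [0.0, 0.001, -1.0]]
wrist_force: [0.3, -6.1, 2.5]
gripper_width: 0.571
gripper_force: 2.8
time_s: 14.5
tcp_pos: [0.4668, -0.0582, 0.0731]
ee_rot: [[0.022, -1.0, -0.003], [-1.0, -0.022, -0.0], [0.0, 0.003, -1.0]]
wrist_force: [-0.9, -3.7, 4.6]
gripper_width: 0.571
gripper_force: 2.1
[[ 2.340e+02  2.200e+02  4.417e-01 -3.330e-02]
 [ 2.330e+02  2.260e+02  4.325e-01 -3.600e-03]
 [ 2.270e+02  2.340e+02  4.325e-01  3.770e-02]
 [ 2.290e+02  2.330e+02  4.294e-01  3.160e-02]
 [ 2.330e+02  2.370e+02  4.125e-01  4.550e-02]
 [ 2.370e+02  2.350e+02  4.062e-01  3.350e-02]
 [ 2.430e+02  2.260e+02  4.071e-01 -1.240e-02]
 [ 2.420e+02  2.230e+02  4.152e-01 -2.590e-02]
 [ 2.360e+02  2.230e+02  4.306e-01 -2.050e-02]]
```

View pics/e6.png

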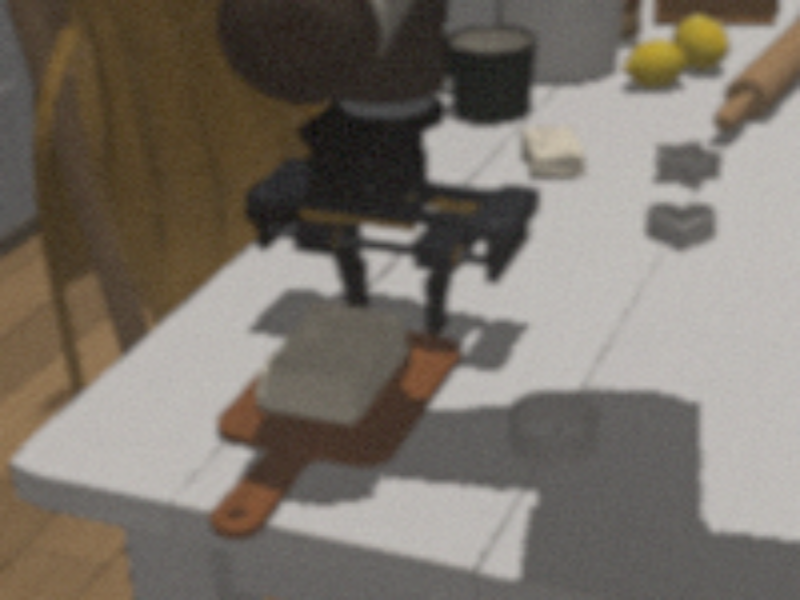

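The board is straight and the handle tip, at crop (232,530), is already past the edge. The butter is undisturbed. I'm pushing a further 55 mm, then measuring.

```bash
python3 -m pendant '[[[-1,0,0],[0,0,0.001]],[[-3,0,0],[0,0,0.003]],[[-6,0,0],[0,0,0.005]],[[-10,0,0],[0,0,0.007]],[[-14,0,0],[0,0,0.009]],[[-18,-0.1,0],[0,0,0.011]],[[-22,-0.1,0],[0,0,0.013]],[[-26,-0.2,0],[0,0,0.015]],[[-30,-0.2,0],[0,0,0.017]],[[-34,-0.3,0],[0,0,0.019]]]'
python3 -m pendant '[[[-4,0,0],[0,0,0.001]],[[-8,0,0],[0,0,0.002]],[[-12,0,0],[0,0,0.003]],[[-15,0,0],[0,0,0.003]],[[-18,0,0],[0,0,0.003]],[[-20,0,0],[0,0,0.003]],[[-21,0,0],[0,0,0.003]],[[-21,0,0],[0,0,0.003]]]'
python3 - <<'E'
from h import *
a,b=cap("scene"),cap("side")
b[0].tofile("b7.raw")
g=cv2.resize(b[0][190:310,150:310],None,fx=5,fy=5,interpolation=cv2.INTER_CUBIC); cv2.imwrite("pics/f7.png",g[:,:,::-1])
s=r.sense(); y=s['tcp_pos'][1]+.0095+.16; x=s['tcp_pos'][0]
for P in [(x-.06,y,.009),(x,y,.009),(x+.06,y,.009),(x,y+.09,.009),(.35,.1784,0),(.55,.1784,0)]: print(np.round(P,3),((proj(b,P)-[150,190])*5).round())
E
```

```text
time_s: 15.6
tcp_pos: [0.4667, -0.0243, 0.073]
ee_rot: [[0.002, -1.0, -0.002], [-1.0, -0.002, -0.001], [0.001, 0.002, -1.0]]
wrist_force: [0.8, -5.1, 2.6]
gripper_width: 0.574
gripper_force: 2.7
time_s: 16.4
tcp_pos: [0.4669, -0.0032, 0.073]
ee_rot: [[-0.0, -1.0, -0.001], [-1.0, 0.0, -0.0], [0.0, 0.001, -1.0]]
wrist_force: [-2.1, -3.3, 1.7]
gripper_width: 0.569
gripper_force: 1.6
[0.407 0.166 0.009] [[326. 376.]]
[0.467 0.166 0.009] [[210. 350.]]
[0.527 0.166 0.009] [[ 98. 324.]]
[0.467 0.256 0.009] [[111. 472.]]
[0.35  0.178 0.   ] [[432. 435.]]
[0.55  0.178 0.   ] [[ 44. 344.]]
```

View pics/f7.png

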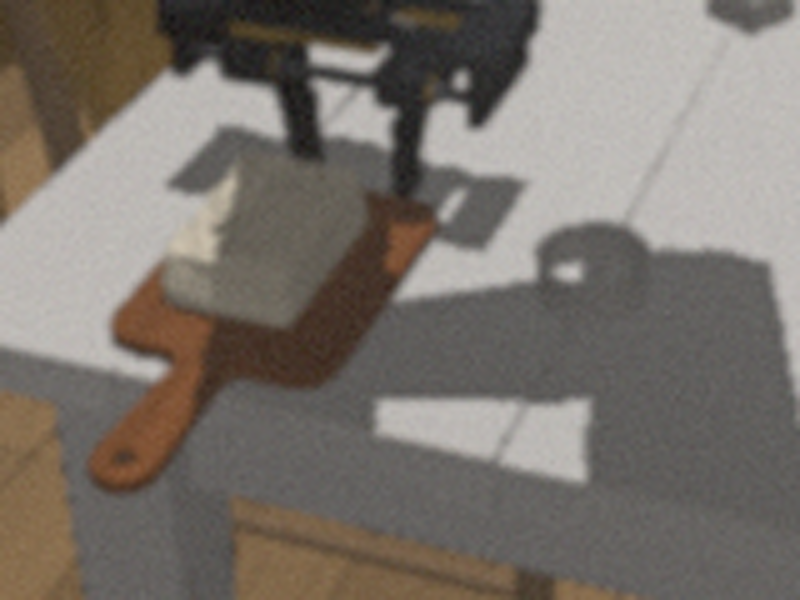

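The shoulders are just short of the edge: the shoulder line is at about (200,362) and the edge crosses there near (200,390). The butter and cutter are undisturbed. I'll push 10 mm more, back off, and check from above with the wrist camera.

```bash
python3 -m pendant '[[[-1,0,0],[0,0,0]],[[-3,0,0],[0,0,0]],[[-5,0,0],[0,0,0]],[[-7,0,0],[0,0,0]],[[-9,0,0],[0,0,0]],[[-10,0,0],[0,0,0]],[[-10,0,0],[0,0,0]],[[-6,0,0],[0,0,0]],[[8,0,0],[0,0,0]],[[25,0,0],[0,0,0]]]'
python3 -m pendant '[[[4,0,-8],[0,0,0]],[[4,0,-30],[0,0,0]],[[4,0,-65],[0,0,0]],[[0,0,-100],[0,0,0]],[[-10,0,-120],[0,0,0]],[[-35,0,-127],[0,0,0]],[[-75,0,-127],[0,0,0]],[[-120,0,-127],[0,0,0]],[[-165,0,-127],[0,0,0]],[[-205,0,-127],[0,0,0]]]'
python3 -m pendant '[[[-30,0,0],[0,0,0]],[[-50,0,0],[0,0,0]],[[-62,0,0],[0,0,0]],[[-65,0,0],[0,0,0]],[[-65,0,0],[0,0,0]]]'
python3 - <<'E'
from h import *
w=cap("wrist"); save(w,"g8.png")
m=boardmask(w); m[230:]=0; cs,_=cv2.findContours(m,0,2); k=max(cs,key=cv2.contourArea)
hull=cv2.approxPolyDP(k,2,True)[:,0]; print(np.c_[hull,ray(w,hull,.009)[:,:2].round(4)])
E
```

```text
time_s: 17.5
tcp_pos: [0.4684, -0.028, 0.0737]
ee_rot: [[0.002, -1.0, 0.002], [-1.0, -0.002, 0.001], [-0.001, -0.002, -1.0]]
wrist_force: [-0.3, -0.8, 0.2]
gripper_width: 0.57
gripper_force: 0.0
time_s: 18.5
tcp_pos: [0.4675, 0.1792, 0.2015]
ee_rot: [[0.001, -1.0, 0.002], [-1.0, -0.001, 0.002], [-0.002, -0.002, -1.0]]
wrist_force: [1.2, -0.3, 0.4]
gripper_width: 0.568
gripper_force: 0.0
time_s: 19.0
tcp_pos: [0.4674, 0.2413, 0.2002]
ee_rot: [[-0.0, -1.0, -0.0], [-1.0, 0.0, -0.0], [0.0, 0.0, -1.0]]
wrist_force: [-0.7, 0.1, 0.2]
gripper_width: 0.569
gripper_force: 0.0
[[1.790e+02 0.000e+00 5.286e-01 9.780e-02]
 [1.860e+02 8.900e+01 5.272e-01 1.637e-01]
 [1.990e+02 1.030e+02 5.170e-01 1.749e-01]
 [2.300e+02 1.040e+02 4.911e-01 1.757e-01]
 [2.400e+02 1.120e+02 4.829e-01 1.823e-01]
 [2.390e+02 1.930e+02 4.849e-01 2.538e-01]
 [2.460e+02 2.030e+02 4.786e-01 2.633e-01]
 [2.620e+02 2.050e+02 4.641e-01 2.652e-01]
 [2.700e+02 1.980e+02 4.569e-01 2.585e-01]
 [2.730e+02 1.890e+02 4.542e-01 2.500e-01]
 [2.700e+02 1.450e+02 4.573e-01 2.102e-01]
 [2.720e+02 1.100e+02 4.559e-01 1.806e-01]
 [2.820e+02 1.040e+02 4.476e-01 1.757e-01]
 [3.110e+02 1.030e+02 4.234e-01 1.749e-01]
 [3.190e+02 9.800e+01 4.169e-01 1.709e-01]
 [3.250e+02 8.900e+01 4.123e-01 1.637e-01]
 [3.310e+02 0.000e+00 4.114e-01 9.780e-02]
 [2.960e+02 0.000e+00 4.384e-01 9.780e-02]
 [2.960e+02 5.400e+01 4.372e-01 1.367e-01]
 [2.920e+02 6.400e+01 4.402e-01 1.442e-01]
 [2.860e+02 6.900e+01 4.449e-01 1.481e-01]
 [2.530e+02 7.200e+01 4.718e-01 1.504e-01]
 [2.080e+02 7.000e+01 5.084e-01 1.488e-01]
 [2.010e+02 6.100e+01 5.138e-01 1.419e-01]
 [1.990e+02 1.000e+00 5.133e-01 9.850e-02]]
```

View pics/g8.png

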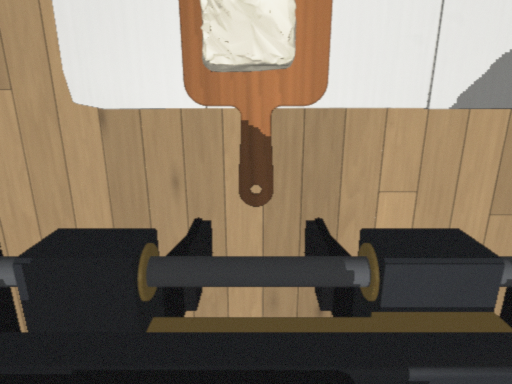

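From above, the shoulders are at row 104 (y ≈ 0.1755) and the edge at row 108 (y ≈ 0.178). That is about 3 mm short, with the board square to well under 1°, the whole handle out, the butter still in place and the arm clear. I'm handing it in.

```bash
python3 -c "
from station import r
print(r.finish_job())"
```

```text
the job is handed in; nothing more can be done
None
```

I handed the job in after about 19 s: the cutter was pushed aside first, then the board was pushed until its shoulders sat about 3 mm inside the edge, with the handle sticking straight out, square to the edge, the butter still riding on it, and the mug and other two cutters left alone.

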